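# Put the glass cutter away in the swivel tray and square the tray up

## Task

Put the glass cutter away in the swivel tray: slide the tray's cross divider along towards the pivot pin until it stops, so that the long bay is made and the foil roll keeps the short one, and lay the cutter flat and lengthwise in the long bay. Then swing the loaded tray round on its pin until it sits squarely over its base board with the edges lined up. Leave the marker and the flux brush where they lie.

Things in the scene. Friction and masses are not known exactly. Their poses are not given: they have to be found in the camera images.
- tray: Shallow open wooden tray on an upright pin just outside one corner. Origin: on the pin axis at table level; the pin's flat head is 25 mm up. Outer: own x -12 to +86, y -18 to -258 mm; walls 4 mm, so inside x -8 to +82, y -22 to -254 mm. Underside 10, inner floor 14, rim 40 mm above the table. It starts 0.8 to 1.1 rad clockwise (from above) of its base board, free end (-y) to the robot.
- push_point (a point): Point on the outer face of the tray's long wall (tray x = -12 mm), near the free corner (tray y = -215 mm), 25 mm up; axes as the tray's. Pushed there towards the tray's +x it turns counter-clockwise, homeward, against about 0.6 N m of friction (3 N here), and stays where it is left; nothing stops it at the base board.
- long_bay (a point): Point on the tray's inner floor (14 mm above the table) in the middle of the long bay once the divider is at its stop (tray x 37, y -175 mm); the bay is then 158 mm long and 90 mm wide. Axes as the tray's.
- base_board: Fixed flat plywood board, 98 x 272 mm, 6 mm thick, on the table under the pin, as wide as the tray. Origin: on the same pin axis, at table level; it lies at own x -12 to +86, y +14 to -258 mm. The tray is squarely over it when their axes have the same heading.
- divider (a joint): Position in m of the divider that slides along the tray, growing towards the pin: its middle lies at tray y = -0.179 + value. It starts between 0 and 0.02 and stops at 0.086, where the long bay (free end) is 158 mm and the short bay (pin end) 68 mm long. It slides with about 2 N of friction and stays where it is left.
- divider_tab (a point): Middle of the divider's finger tab, 51 mm above the table (tab 36 mm wide, 6 mm thick, 44 to 58 mm up). Below it the plywood divider is 6 mm thick and spans the tray (88 mm) from just above its floor; a 106 x 10 x 4 mm strip on it rides on the tray's rims, 40 to 45 mm up. Axes as the tray's.
- cutter_center (a point): Centre, half-way up, of the loose green pencil-shaped glass cutter: 142 mm long along its own y, 14 mm thick (12 mm across where gripped), 55 g; lying flat on the table its centre is 7 mm up.
- roll_center (a point): Centre, half-way up, of a loose flat copper foil roll, 62 mm across and 8 mm high, lying in the pin end of the tray; it must stay flat in the short bay there.
- marker_center (a point): Centre of a loose marker pen lying on the towel, 135 mm long along its own y, 16 mm thick: a bystander.
- brush_center (a point): Centre of a loose thin flux brush, 140 mm long along its own y, 12 mm wide and 8 mm high: a bystander.
- glass_cutter: The same cutter; this origin is at the middle of its underside.
Things that resemble listed ones, but are neither listed nor needed, are in the scene too. Leave any blue look-alike of the glass_cutter alone.

How it is judged:
By the outcome, as a careful person would: the job done as asked, in the order asked, and still so for the second after the job is handed in, with the robot touching nothing.
It also fails if it takes over 67 s, if anything falls off the work surface, if the arm or the gripper's body presses on something with over 40 N, if the wrist force passes 120 N, or if a joint passes its speed limit or range.

## Robot

A 6-joint arm with a two-finger parallel gripper is mounted at the origin on a cart in front of the work surface, level with it; the furniture and walls round the work are solid. World frame = base frame: x ahead of the robot, y to its left, z up, the work surface at z = 0. Lengths are in mm, angles in rad, forces in N, time in s.
With the tool pointing down it reaches from about 350 to 975 mm from the base axis. Payload 7.1 kg.
Tool frame: the origin (TCP) lies at the very end of the fingers, on their centre line; the grasp point (between the pads) lies ctrl.hold_point_z behind it (ctrl.hold_point_z is the distance from the TCP to the grasp point, in mm); z points along the fingers, y is the line along which they close (so a half turn about z gives the same grasp; the last joint's range is limited). The gripper opens to 88 mm and grips with 3 to 60 N. Pads are 20 mm wide; open, the fingers measure 115 mm over their backs; the gripper's body (75 mm by 178 mm) begins 61 mm behind the grasp point.
Start: joints at [-1.169, 0.423, 1.63, -0, 1.089, -0.019], TCP at [255.322, -570.452, 222.675] pointing down, gripper open.
Joint ranges: [-3, 3], [-0.9, 2.11], [0.09, 2.58], [-1.31, 4.45], [0.11, 2.69], [-2.54, 2.54]. Speed limits (rad/s): [2.39, 2.39, 3.01, 3.14, 3.14, 3.14].

## Interface

Orientations are given as a rotation vector (axis times angle).
In Python, from workcell import ctrl gives the robot as it stands. The module is installed in compiled form; this text tells all that it offers.
- The arm moves only by the shell command python3 -m creep 'ROWS'. ROWS is JSON, a list of rows, each an object with "translation": the shift along the tool's x, y, z in mm, a list of three; "angular": the turn, a rotation vector about the tool's x, y, z in rad, a list of three; "jaw": the opening, from 0 (shut) to 1 (fully open). A call has exactly 8 rows; each row is the pose to reach, as a shift and turn from the pose commanded when the call began, along the tool's axes at that moment; what a row does not reach only later rows make up. A row lasts 1/8 s, in which the tool goes at most 62.5 mm and 10.7 degrees, less where a joint would pass 70% of its speed; a pose out of reach is approached as far as the arm can. A call with a gripper value outside its range is refused whole. The fingers move at their own pace and stop on an object; the grip force is fixed at half the most. Time passes only in rows, so rows that repeat a pose let the fingers close, or fill a call up. It gives the time, the measured TCP pose, the force, the opening and the grip force at its end, in the units of the state.
- ctrl.get_obs(): the state, without advancing time (a new reading comes with each control period).
- ctrl.get_image(name): name is "side" or "top" or "wrist"; returns the picture (384x512x3 uint8, red, green, blue); there is no depth.
- ctrl.camera_info(name): a dict with "camera_matrix" (3x3 intrinsics, pixels), "world_from_camera" (4x4, takes a point from camera to world coordinates). Camera axes: x right, y up, looking along -z (the intrinsics and any distortion apply to the point x, -y, -z); pixel columns grow to the right and rows downward; lengths in mm; the calibration is good to about 2 mm. A picture is of the moment at which its call begins: read the wrist's pose just before it. camera_info takes no time and is no camera call; for the wrist camera it gives the pose at the moment of the call.
- ctrl.close_job(): hands the job in; it is judged then, once.
Trained networks look in the newest picture that a camera, given by its name, has taken for a name from the list of things; names that differ only in an ending like _2 or _b are one class to them, and where a whole thing is asked for, a point or a joint stands for the part that bears it (a point fixed in the world has none). Each returns a list of dicts, best first, with "score" (0 to 1); they miss things now and then, are a little off and sometimes report something else, mostly with a low value. They report only what shows in the picture. A call takes as long as a camera call. They do not tell look-alikes from the thing itself.
- ctrl.look_for(camera, label): "rect" ([left, top, right, bottom] in pixels, round what is visible of it).
The state is a dict: "t": time; "qpos": joint angles; "qvel": joint speeds; "joint_torque": joint torques, N m; "ee_pos": TCP position; "orientation": TCP orientation; "ft_force": force on the tool from outside, world axes, zero at the start; "moment": the same for the moment, N m; "width": finger opening in mm; "grasp_force": force on a finger pad.
Only numpy, scipy, OpenCV 4.12 (cv2) and the standard library are available. Lean on these libraries where they do the work, as an engineer would, in place of code of your own. Each camera call takes 0.05 s, during which the arm holds its last target. There are 200 camera calls.

## Working session

There is one attempt and no reset: what is moved stays moved. The work goes in short steps, Python scripts to look and compute and a shell command to move; the robot and the scene stay as the last step left them, time stands still between calls to the robot, and variables do not carry over. Pictures are saved under pics/ and viewed, at most 10 in all, crops included, and the job is handed in when it is done.

```bash
mkdir -p pics
cat > h.py <<'E'
import numpy as np, cv2
from scipy.spatial.transform import Rotation as R
from workcell import ctrl
def ray(cam,px,info=None):
    i=info or ctrl.camera_info(cam); K=np.array(i["camera_matrix"]);T=np.array(i["world_from_camera"])
    d=np.linalg.inv(K)@np.array([px[0],px[1],1.]); d=np.array([d[0],-d[1],-d[2]])
    return T[:3,3],T[:3,:3]@d
def onz(cam,px,z,info=None):
    o,d=ray(cam,px,info); return o+d*(z-o[2])/d[2]
def proj(cam,p,info=None):
    i=info or ctrl.camera_info(cam); K=np.array(i["camera_matrix"]);T=np.array(i["world_from_camera"])
    c=T[:3,:3].T@(np.array(p,float)-T[:3,3]); q=K@np.array([c[0],-c[1],-c[2]]); return q[:2]/q[2]
def snap(cam,name):
    im=ctrl.get_image(cam); cv2.imwrite(f"pics/{name}.png",cv2.cvtColor(im,cv2.COLOR_RGB2BGR)); return im
E
python3 - <<'E'
from h import *
a=snap("top","t0");b=snap("side","s0")
o=ctrl.get_obs();print({k:np.round(v,3) for k,v in o.items()},ctrl.hold_point_z)
for c in("top","side"):
  i=ctrl.camera_info(c);print(np.round(i["camera_matrix"],1),np.round(i["world_from_camera"],2), [k for k in i])
for n in["tray","base_board","glass_cutter","divider","roll_center","marker_center","brush_center"]:
  for r in ctrl.look_for("top",n)[:3]:print(n,np.round(r["rect"]),round(r["score"],2))
im=cv2.imread("pics/t0.png");cv2.imwrite("pics/t0b.png",cv2.resize(im,(800,600),interpolation=cv2.INTER_CUBIC))
E
```

```text
{'t': np.float64(0.1), 'qpos': array([-1.169,  0.424,  1.631, -0.   ,  1.089, -0.019]), 'qvel': array([ 0.001, -0.003, -0.002,  0.001,  0.   ,  0.   ]), 'joint_torque': array([-1.0000e-03, -5.4561e+01, -2.7433e+01,  6.5000e-02,  1.9000e-02,
       -0.0000e+00]), 'ee_pos': array([ 255.139, -569.987,  221.993]), 'orientation': array([-3.071, -0.656,  0.   ]), 'ft_force': array([-0.104, -0.605, -0.635]), 'moment': array([-0.064, -0.031, -0.021]), 'grasp_force': np.float64(0.0), 'width': np.float64(87.498)} 18.700000000000003
[[402.9   0.  264.5]
 [  0.  402.9 192.6]
 [  0.    0.    1. ]] [[-0.00000e+00  1.00000e+00 -4.00000e-02  5.44700e+02]
 [-1.00000e+00 -0.00000e+00 -2.00000e-02  2.61000e+01]
 [-2.00000e-02  4.00000e-02  1.00000e+00  1.05969e+03]
 [ 0.00000e+00  0.00000e+00  0.00000e+00  1.00000e+00]] ['camera_matrix', 'world_from_camera']
[[446.7   0.  255.4]
 [  0.  446.7 192.7]
 [  0.    0.    1. ]] [[-1.00000e+00  7.00000e-02 -6.00000e-02  5.01470e+02]
 [-9.00000e-02 -5.90000e-01  8.00000e-01  1.18511e+03]
 [ 2.00000e-02  8.00000e-01  5.90000e-01  9.17830e+02]
 [ 0.00000e+00  0.00000e+00  0.00000e+00  1.00000e+00]] ['camera_matrix', 'world_from_camera']
tray [180. 165. 258. 269.] 0.69
tray [353. 217. 403. 240.] 0.55
base_board [232. 151. 301. 262.] 0.96
glass_cutter [318.  95. 329. 148.] 0.77
glass_cutter [349. 215. 404. 237.] 0.69
divider [192. 225. 228. 243.] 0.53
roll_center [228. 180. 250. 203.] 0.79
marker_center [123. 180. 161. 223.] 0.55
brush_center [350. 150. 405. 157.] 0.71
brush_center [226. 181. 247. 202.] 0.25
```

View pics/t0b.png

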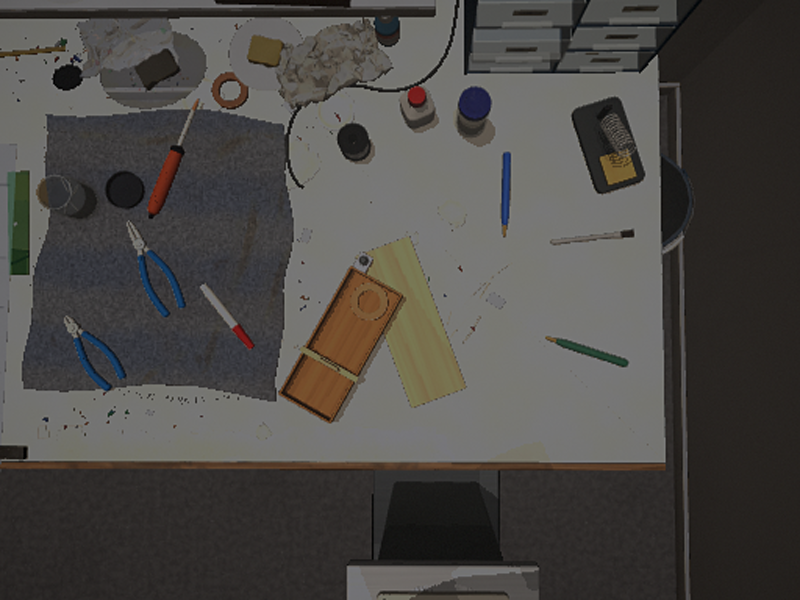

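View pics/s0.png

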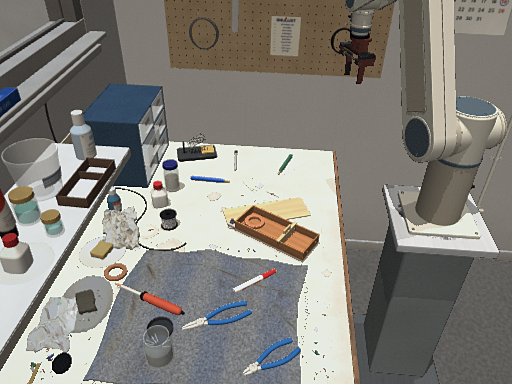

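The top view shows the tray with its pin at about (232,167) px. The board lies right of it, the green cutter runs from (350,217) to (401,232), and the blue look-alike is at (323,125). Next I'll measure these more precisely.

```bash
cat > fit.py <<'E'
from h import *
from scipy.optimize import least_squares
im=cv2.imread("pics/t0.png"); hsv=cv2.cvtColor(im,cv2.COLOR_BGR2HSV)
# cutter
m=((hsv[...,0]>50)&(hsv[...,0]<95)&(hsv[...,1]>70)).astype(np.uint8); m[:,:330]=0;m[:200]=0;m[250:]=0
ys,xs=np.nonzero(m); P=np.array([onz("top",(x,y),7)[:2] for x,y in zip(xs,ys)])
r=cv2.minAreaRect(P.astype(np.float32));print("green",len(xs),r)
for px in [(350.2,216.5),(401.5,232)]:print(onz("top",px,7))
# crop
c=im[140:275,170:305]; cv2.imwrite("pics/c0.png",cv2.resize(c,(594,594),interpolation=cv2.INTER_CUBIC))
E
python3 fit.py
```

```text
green 186 ((502.3292236328125, -247.83251953125), (121.0875473022461, 10.664915084838867), 71.47833251953125)
[ 525.07053886 -175.33040947    7.        ]
[ 485.0298268  -307.17288933    7.        ]
```

View pics/c0.png

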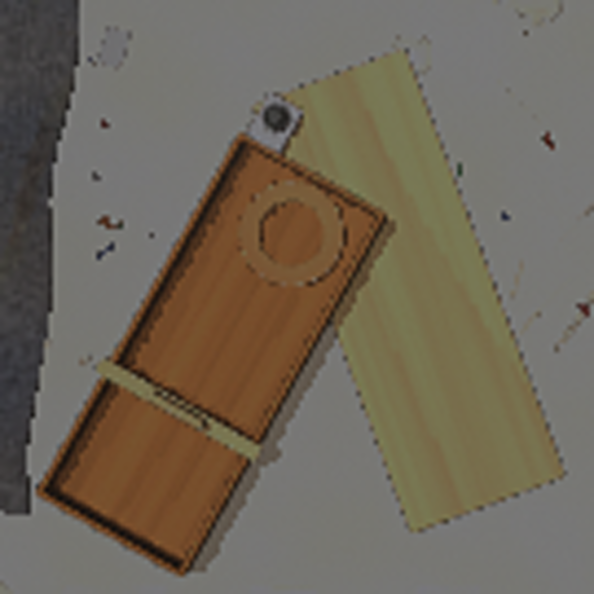

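```bash
cat > fit2.py <<'E'
from h import *
from scipy.optimize import least_squares
f=lambda u:((u[0]+.5)/4.4-.5+170,(u[1]+.5)/4.4-.5+140)
T=[((-12,-18,40),(240,135)),((86,-18,40),(392,213)),((86,-258,40),(187,573)),((-12,-258,40),(38,490)),((0,0,25),(277,118))]
B=[((86,14,6),(404,50)),((86,-258,6),(564,473)),((-12,-258,6),(414,531))]
I=ctrl.camera_info("top")
def tf(p,q): c,s=np.cos(p[2]),np.sin(p[2]); return np.array([p[0]+c*q[0]-s*q[1],p[1]+s*q[0]+c*q[1],q[2]])
def res(v):
    r=[]
    for S,a in((T,v[2]),(B,v[3])):
        for q,u in S: r.append(proj("top",tf((v[0],v[1],a),q),I)-f(u))
    return np.ravel(r)
o=least_squares(res,[620,80,-2.1,-1.2]); print(o.x,np.round(o.fun,1))
p=(o.x[0],o.x[1],o.x[2])
def inv(p,w): c,s=np.cos(p[2]),np.sin(p[2]); d=w[:2]-np.array(p[:2]); return c*d[0]+s*d[1],-s*d[0]+c*d[1]
for u in[(103,368),(256,453)]:print("div",inv(p,onz("top",f(u),45)))
print("roll",inv(p,onz("top",f((294,233)),22)))
for n,q in[("push",(-12,-215,25)),("bay",(37,-175,14))]:print(n,tf(p,q),"home bay",tf((*p[:2],o.x[3]),q))
E
python3 fit2.py
```

```text
[656.0376471  129.53016524  -2.07830487  -1.21346738] [ 0.2 -1.2 -0.7 -0.3 -0.4  1.1 -0.2  0.9 -0.  -0.6  0.6 -0.8  0.8  0.5
 -0.4  0.5]
div (np.float64(-13.586975739633175), np.float64(-176.06597699780943))
div (np.float64(86.90325068962102), np.float64(-175.57731975425432))
roll (np.float64(42.25308849240437), np.float64(-55.45200226980271))
push [473.96867809 244.50794797  25.        ] home bay [450.42096721  65.57095206  25.        ]
bay [485.11293572 182.24394937  14.        ] home bay [505.03322849  33.65699089  14.        ]
```

```bash
cat >> h.py <<'E'
def head(o=None):
    o=o or ctrl.get_obs(); X=R.from_rotvec(o["orientation"]).as_matrix()[:,0]; return np.arctan2(X[1],X[0])
def go(p,h=None,frm=None):
    "shift in tool axes & turn about tool z to reach world p with tool-x heading h"
    o=ctrl.get_obs(); M=R.from_rotvec(o["orientation"]).as_matrix()
    print("t",round(o["t"],2),"at",np.round(o["ee_pos"],1),"head",round(head(o),3),"-> shift",np.round(M.T@(np.array(p)-o["ee_pos"]),1),"turnz",None if h is None else round(-(h-head(o)),3),"w",np.round(o["width"],1),"F",np.round(o["ft_force"],1))
def tw(x,y,z,a=-2.0783,p=(656.04,129.53)):
    c,s=np.cos(a),np.sin(a); return np.array([p[0]+c*x-s*y,p[1]+s*x+c*y,z])
E
python3 - <<'E'
from h import *
p=tw(37,-176,110);print(p);go(p,1.063)
E
```

```text
[484.2410714 182.7289486 110.       ]
t 0.45 at [ 255.3 -570.4  222.6] head 0.421 -> shift [ 516.6 -593.9  112.7] turnz -0.642 w 87.4 F [ 0.  -0.1  0.7]
```

```bash
python3 -m creep '[{"translation":[64,-74,5],"angular":[0,0,-0.1],"jaw":0.5},{"translation":[129,-148,10],"angular":[0,0,-0.2],"jaw":0.5},{"translation":[193,-222,20],"angular":[0,0,-0.3],"jaw":0.5},{"translation":[258,-297,30],"angular":[0,0,-0.4],"jaw":0.5},{"translation":[322,-371,40],"angular":[0,0,-0.5],"jaw":0.5},{"translation":[387,-445,60],"angular":[0,0,-0.6],"jaw":0.5},{"translation":[451,-519,85],"angular":[0,0,-0.642],"jaw":0.5},{"translation":[516.6,-593.9,112.7],"angular":[0,0,-0.642],"jaw":0.5}]'
python3 - <<'E'
from h import *
go(tw(37,-176,110),1.063)
E
```

```text
t: 1.45
ee_pos: [400.3, -93.7, 168.8]
orientation: [2.707, 1.591, 0.002]
ft_force: [0.8, -0.5, 0.2]
width: 43.9
grasp_force: 0.0
t 1.45 at [400.3 -93.7 168.8] head 1.063 -> shift [282.3 -61.2  58.9] turnz -0.0 w 43.9 F [ 0.8 -0.5  0.2]
```

```bash
python3 -m creep '[{"translation":[55,-12,10],"angular":[0,0,0],"jaw":0.5},{"translation":[110,-24,20],"angular":[0,0,0],"jaw":0.5},{"translation":[165,-36,30],"angular":[0,0,0],"jaw":0.5},{"translation":[220,-48,40],"angular":[0,0,0],"jaw":0.5},{"translation":[282,-61,59],"angular":[0,0,0],"jaw":0.5},{"translation":[282,-61,59],"angular":[0,0,0],"jaw":0.5},{"translation":[282,-61,59],"angular":[0,0,0],"jaw":0.5},{"translation":[282,-61,59],"angular":[0,0,0],"jaw":0.5}]'
python3 - <<'E'
from h import *
snap("wrist","w0")
go(tw(37,-176,48),1.063)
i=ctrl.camera_info("wrist");print(proj("wrist",tw(37,-176,58)),proj("wrist",tw(19,-176,58)),proj("wrist",tw(55,-176,58)))
E
```

```text
t: 2.45
ee_pos: [483.1, 179.4, 109.9]
orientation: [2.709, 1.59, -0.0]
ft_force: [0.4, -0.5, -0.6]
width: 43.9
grasp_force: 0.0
t 2.5 at [483.2 179.4 110. ] head 1.061 -> shift [ 3.4 -0.8 62. ] turnz -0.002 w 43.6 F [ 0.6 -0.1 -0.4]
[249.73810789 212.24207837] [249.66658173 186.65532957] [249.80633602 236.64903372]
```

View pics/w0.png

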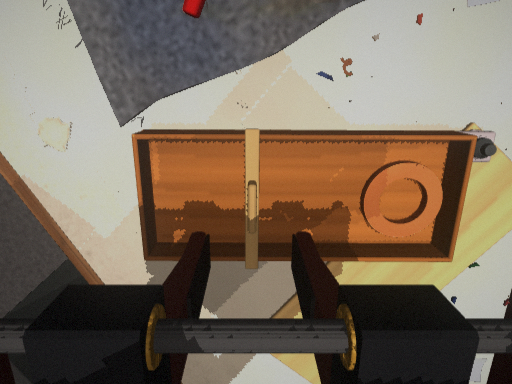

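The wrist view shows the tab at about (252,206), midway between the fingers and within 3 px of the prediction. I'll descend and grip it.

```bash
python3 -m creep '[{"translation":[1,0,31],"angular":[0,0,0],"jaw":0.5},{"translation":[1,0,62],"angular":[0,0,0],"jaw":0.5},{"translation":[1,0,62],"angular":[0,0,0],"jaw":0},{"translation":[1,0,62],"angular":[0,0,0],"jaw":0},{"translation":[1,0,62],"angular":[0,0,0],"jaw":0},{"translation":[1,0,62],"angular":[0,0,0],"jaw":0},{"translation":[1,0,62],"angular":[0,0,0],"jaw":0},{"translation":[1,0,62],"angular":[0,0,0],"jaw":0}]'
```

```text
t: 3.5
ee_pos: [484.6, 181.7, 48.5]
orientation: [2.708, 1.592, 0.002]
ft_force: [-0.1, -1.3, 6.9]
width: 5.9
grasp_force: 30.0
```

```bash
python3 -m creep '[{"translation":[0,12,0],"angular":[0,0,0],"jaw":0},{"translation":[0,25,0],"angular":[0,0,0],"jaw":0},{"translation":[0,38,0],"angular":[0,0,0],"jaw":0},{"translation":[0,51,0],"angular":[0,0,0],"jaw":0},{"translation":[0,64,0],"angular":[0,0,0],"jaw":0},{"translation":[0,74,0],"angular":[0,0,0],"jaw":0},{"translation":[0,79,0],"angular":[0,0,0],"jaw":0},{"translation":[0,80,0],"angular":[0,0,0],"jaw":0}]'
python3 -m creep '[{"translation":[0,1,0],"angular":[0,0,0],"jaw":0},{"translation":[0,2,0],"angular":[0,0,0],"jaw":0},{"translation":[0,3,0],"angular":[0,0,0],"jaw":0},{"translation":[0,4,0],"angular":[0,0,0],"jaw":0},{"translation":[0,5,0],"angular":[0,0,0],"jaw":0},{"translation":[0,6,0],"angular":[0,0,0],"jaw":0},{"translation":[0,6,0],"angular":[0,0,0],"jaw":0},{"translation":[0,6,0],"angular":[0,0,0],"jaw":0}]'
```

```text
t: 4.5
ee_pos: [554.1, 142.5, 48.5]
orientation: [-2.709, -1.591, -0.0]
ft_force: [-2.5, -0.2, 8.8]
width: 5.4
grasp_force: 30.0
t: 5.5
ee_pos: [555.9, 140.7, 48.4]
orientation: [-2.706, -1.59, 0.007]
ft_force: [-12.6, 6.2, 16.6]
width: 5.8
grasp_force: 30.0
```

```bash
python3 -m creep '[{"translation":[0,-3,0],"angular":[0,0,0],"jaw":0.3},{"translation":[0,-3,0],"angular":[0,0,0],"jaw":0.3},{"translation":[0,-3,0],"angular":[0,0,0],"jaw":0.3},{"translation":[0,-3,-30],"angular":[0,0,0],"jaw":0.3},{"translation":[0,-3,-90],"angular":[0,0,0],"jaw":0.5},{"translation":[0,30,-100],"angular":[0,0,0],"jaw":0.5},{"translation":[-20,80,-100],"angular":[0,0,0],"jaw":0.5},{"translation":[-50,130,-100],"angular":[0,0,0],"jaw":0.5}]'
python3 - <<'E'
from h import *
go((505,-241,130),1.2775)
E
```

```text
t: 6.5
ee_pos: [649.8, 32.0, 148.1]
orientation: [2.707, 1.594, 0.002]
ft_force: [0.1, 1.4, -0.0]
width: 44.1
grasp_force: 0.0
t 6.5 at [649.8  32.  148.1] head 1.064 -> shift [-309.     5.8   17.8] turnz -0.213 w 44.1 F [ 0.1  1.4 -0. ]
```

```bash
python3 -m creep '[{"translation":[-50,1,0],"angular":[0,0,-0.1],"jaw":0.5},{"translation":[-105,2,5],"angular":[0,0,-0.2],"jaw":0.5},{"translation":[-160,3,10],"angular":[0,0,-0.213],"jaw":0.5},{"translation":[-215,4,15],"angular":[0,0,-0.213],"jaw":0.5},{"translation":[-265,5,18],"angular":[0,0,-0.213],"jaw":0.5},{"translation":[-309,6,18],"angular":[0,0,-0.213],"jaw":0.5},{"translation":[-309,6,18],"angular":[0,0,-0.213],"jaw":0.5},{"translation":[-309,6,18],"angular":[0,0,-0.213],"jaw":0.5}]'
python3 - <<'E'
from h import *
i=ctrl.camera_info("wrist")
im=snap("wrist","w1"); snap("top","t1")
hsv=cv2.cvtColor(im,cv2.COLOR_RGB2HSV)
m=((hsv[...,0]>45)&(hsv[...,0]<95)&(hsv[...,1]>70)).astype(np.uint8)
n,l,s,_=cv2.connectedComponentsWithStats(m); k=1+np.argmax(s[1:,4]); print(s[k])
ys,xs=np.nonzero(l==k); P=np.array([onz("wrist",(x,y),8,i)[:2] for x,y in zip(xs,ys)],np.float32)
print(cv2.minAreaRect(P)); go((505,-241,12),1.2775)
E
```

```text
t: 7.5
ee_pos: [503.4, -240.1, 129.5]
orientation: [-2.525, -1.87, -0.0]
ft_force: [-0.5, 0.5, -0.7]
width: 43.8
grasp_force: 0.0
[ 245  127   17  133 1699]
((502.4942932128906, -247.9124298095703), (122.40255737304688, 12.672056198120117), 71.69859313964844)
t 7.6 at [ 503.8 -239.3  129.5] head 1.277 -> shift [ -1.3   1.6 117.5] turnz -0.001 w 43.7 F [-0.2  1.   0.2]
```

View pics/w1.png

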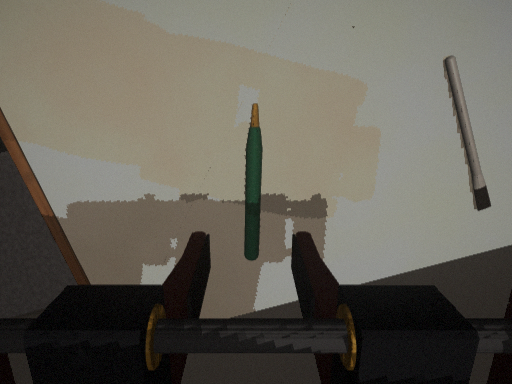

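The cutter is centred between the fingers, with its tip at (255,104) and tail at (251,260). The estimated centre is (505.4,-239), heading 1.251.

Run:
```python
from h import *
i=ctrl.camera_info("wrist")
for px in[(255,103),(251.5,260.5)]:print(onz("wrist",px,7,i))
go((505.4,-239,4),1.251)
```

```text
[ 528.09152474 -170.86186742    7.        ]
[ 483.90255878 -307.49992971    7.        ]
t 7.6 at [ 503.8 -239.3  129.5] head 1.277 -> shift [  0.8   1.5 125.5] turnz 0.026 w 43.7 F [-0.2  1.   0.2]
```

```bash
python3 -m creep '[{"translation":[1,1.5,50],"angular":[0,0,0.026],"jaw":0.5},{"translation":[1,1.5,95],"angular":[0,0,0.026],"jaw":0.5},{"translation":[1,1.5,118],"angular":[0,0,0.026],"jaw":0.5},{"translation":[1,1.5,125.5],"angular":[0,0,0.026],"jaw":0.5},{"translation":[1,1.5,125.5],"angular":[0,0,0.026],"jaw":0.5},{"translation":[1,1.5,125.5],"angular":[0,0,0.026],"jaw":0},{"translation":[1,1.5,125.5],"angular":[0,0,0.026],"jaw":0},{"translation":[1,1.5,125.5],"angular":[0,0,0.026],"jaw":0}]'
python3 -m creep '[{"translation":[0,0,0],"angular":[0,0,0],"jaw":0},{"translation":[0,0,0],"angular":[0,0,0],"jaw":0},{"translation":[0,0,-5],"angular":[0,0,0],"jaw":0},{"translation":[0,0,-20],"angular":[0,0,0],"jaw":0},{"translation":[0,0,-60],"angular":[0,0,0],"jaw":0},{"translation":[0,0,-110],"angular":[0,0,0],"jaw":0},{"translation":[0,0,-110],"angular":[0,0,0],"jaw":0},{"translation":[0,0,-110],"angular":[0,0,0],"jaw":0}]'
python3 - <<'E'
from h import *
snap("wrist","w2");snap("top","t2")
print(tw(37,-176,110));go(tw(37,-175.5,110),-2.0783+np.pi*1.5)
E
```

```text
t: 8.6
ee_pos: [505.3, -239.9, 4.8]
orientation: [2.547, 1.837, 0.001]
ft_force: [-0.3, 0.1, -0.1]
width: 17.3
grasp_force: 0.0
t: 9.6
ee_pos: [504.7, -239.5, 114.3]
orientation: [2.548, 1.838, 0.0]
ft_force: [-0.6, -0.3, -0.4]
width: 12.9
grasp_force: 30.0
[484.2410714 182.7289486 110.       ]
t 9.7 at [ 504.  -239.2  113.1] head 1.25 -> shift [ 394.  -151.4    3.5] turnz -1.384 w 12.7 F [-0.1  0.7 -0.8]
```

```bash
python3 -m creep '[{"translation":[45,-17,0],"angular":[0,0,-0.17],"jaw":0},{"translation":[94,-36,0],"angular":[0,0,-0.34],"jaw":0},{"translation":[143,-55,0],"angular":[0,0,-0.51],"jaw":0},{"translation":[192,-74,0],"angular":[0,0,-0.68],"jaw":0},{"translation":[242,-93,0],"angular":[0,0,-0.85],"jaw":0},{"translation":[292,-112,0],"angular":[0,0,-1.02],"jaw":0},{"translation":[342,-131,0],"angular":[0,0,-1.19],"jaw":0},{"translation":[394,-151,0],"angular":[0,0,-1.36],"jaw":0}]'
python3 - <<'E'
from h import *
im=cv2.imread("pics/t2.png")[140:275,170:305]; a=cv2.resize(im,(594,594),interpolation=cv2.INTER_CUBIC)
cv2.imwrite("pics/c2.png",a)
go(tw(37,-175.5,110),-2.0783+np.pi*1.5)
E
```

```text
t: 10.7
ee_pos: [484.9, 183.3, 112.8]
orientation: [-0.817, -3.031, 0.002]
ft_force: [1.3, 1.0, -0.3]
width: 12.9
grasp_force: 30.0
t 10.7 at [484.9 183.3 112.8] head 2.615 -> shift [-0.2 -0.8  2.8] turnz -0.019 w 12.9 F [ 1.3  1.  -0.3]
```

View pics/c2.png

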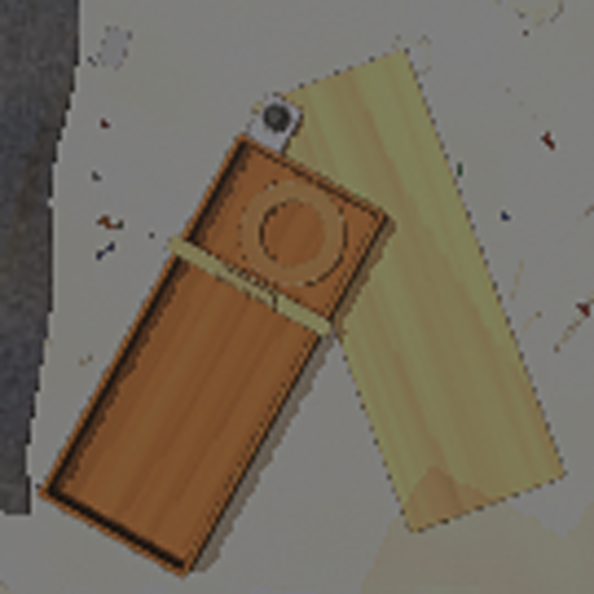

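The tray has not turned, the divider is at its stop with the strip from (170,242) to (327,330), and the roll is in the short bay. I'll lower the cutter.

```bash
python3 -m creep '[{"translation":[0,-1,15],"angular":[0,0,-0.019],"jaw":0},{"translation":[0,-1,40],"angular":[0,0,-0.019],"jaw":0},{"translation":[0,-1,60],"angular":[0,0,-0.019],"jaw":0},{"translation":[0,-1,75],"angular":[0,0,-0.019],"jaw":0},{"translation":[0,-1,85],"angular":[0,0,-0.019],"jaw":0},{"translation":[0,-1,91],"angular":[0,0,-0.019],"jaw":0},{"translation":[0,-1,93],"angular":[0,0,-0.019],"jaw":0},{"translation":[0,-1,93],"angular":[0,0,-0.019],"jaw":0}]'
```

```text
t: 11.7
ee_pos: [485.7, 181.1, 21.4]
orientation: [0.797, 3.038, 0.0]
ft_force: [1.1, 0.1, -0.0]
width: 12.8
grasp_force: 30.0
```

```bash
python3 -m creep '[{"translation":[0,0,1],"angular":[0,0,0],"jaw":0},{"translation":[0,0,2],"angular":[0,0,0],"jaw":0},{"translation":[0,0,2],"angular":[0,0,0],"jaw":0},{"translation":[0,0,2],"angular":[0,0,0],"jaw":0.3},{"translation":[0,0,2],"angular":[0,0,0],"jaw":0.3},{"translation":[0,0,2],"angular":[0,0,0],"jaw":0.3},{"translation":[0,0,-20],"angular":[0,0,0],"jaw":0.3},{"translation":[0,0,-80],"angular":[0,0,0],"jaw":0.3}]'
python3 - <<'E'
from h import *
snap("wrist","w3")
go(tw(-45,-215,110),1.063)
print(tw(-12,-215,25))
E
```

```text
t: 12.7
ee_pos: [483.5, 180.3, 99.7]
orientation: [-0.795, -3.034, 0.005]
ft_force: [0.7, -0.1, -0.1]
width: 26.5
grasp_force: 0.0
t 12.75 at [488.2 182.  107.9] head 2.629 -> shift [43.2 80.5 -1.9] turnz 1.566 w 26.2 F [1.4 0.5 5.4]
[473.97047091 244.50689585  25.        ]
```

View pics/w3.png

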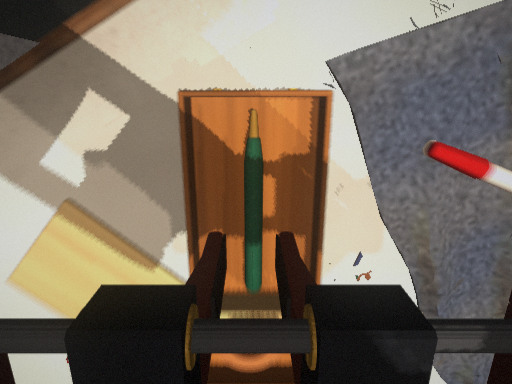

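The cutter lies flat and lengthwise in the long bay, from (254,108) to (254,290). For the swing I'll grip the 4 mm long wall, which allows control in both directions.

Run:
```python
from h import *
go(tw(-10,-215,100),2.634)
```

```text
t 12.75 at [488.2 182.  107.9] head 2.629 -> shift [43.1 45.5  7.9] turnz -0.005 w 26.2 F [1.4 0.5 5.4]
```

```bash
python3 -m creep '[{"translation":[20,20,0],"angular":[0,0,-0.005],"jaw":0.3},{"translation":[41,45,0],"angular":[0,0,-0.005],"jaw":0.3},{"translation":[41,45,0],"angular":[0,0,-0.005],"jaw":0.3},{"translation":[41,45,0],"angular":[0,0,-0.005],"jaw":0.3},{"translation":[41,45,0],"angular":[0,0,-0.005],"jaw":0.3},{"translation":[41,45,0],"angular":[0,0,-0.005],"jaw":0.3},{"translation":[41,45,0],"angular":[0,0,-0.005],"jaw":0.3},{"translation":[41,45,0],"angular":[0,0,-0.005],"jaw":0.3}]'
python3 - <<'E'
from h import *
go(tw(-10,-215,23),2.634)
E
```

```text
t: 13.75
ee_pos: [471.9, 240.1, 101.1]
orientation: [-0.79, -3.041, 0.0]
ft_force: [-0.1, 0.6, 0.4]
width: 26.3
grasp_force: 0.0
t 13.75 at [471.9 240.1 101.1] head 2.634 -> shift [ 0.3  2.8 78.1] turnz -0.0 w 26.3 F [-0.1  0.6  0.4]
```

```bash
python3 -m creep '[{"translation":[0,3,25],"angular":[0,0,0],"jaw":0.3},{"translation":[0,3,45],"angular":[0,0,0],"jaw":0.3},{"translation":[0,3,62],"angular":[0,0,0],"jaw":0.3},{"translation":[0,3,73],"angular":[0,0,0],"jaw":0.3},{"translation":[0,3,78],"angular":[0,0,0],"jaw":0.3},{"translation":[0,3,78],"angular":[0,0,0],"jaw":0.3},{"translation":[0,3,78],"angular":[0,0,0],"jaw":0},{"translation":[0,3,78],"angular":[0,0,0],"jaw":0}]'
python3 -m creep '[{"translation":[0,0,0],"angular":[0,0,0],"jaw":0},{"translation":[0,0,0],"angular":[0,0,0],"jaw":0},{"translation":[0,0,0],"angular":[0,0,0],"jaw":0},{"translation":[0,0,0],"angular":[0,0,0],"jaw":0},{"translation":[0,0,0],"angular":[0,0,0],"jaw":0},{"translation":[0,0,0],"angular":[0,0,0],"jaw":0},{"translation":[0,0,0],"angular":[0,0,0],"jaw":0},{"translation":[0,0,0],"angular":[0,0,0],"jaw":0}]'
cat > arc.py <<'E'
from h import *
import sys
a0=float(sys.argv[1]); n=int(sys.argv[2]); st=float(sys.argv[3]); L=(-10,-215)
o=ctrl.get_obs(); M=R.from_rotvec(o["orientation"]).as_matrix(); print(np.round(o["ee_pos"],1),tw(*L,0,a0),round(head(o),3),np.round(o["width"],1),np.round(o["ft_force"],1))
for k in range(1,n+1): print(np.round(M.T@(tw(*L,0,a0+st*k)-tw(*L,0,a0)),1),round(-st*k,3))
E
python3 arc.py -2.078 8 0.04
```

```text
t: 14.75
ee_pos: [473.6, 243.1, 23.6]
orientation: [0.789, 3.04, 0.001]
ft_force: [0.6, -0.0, -0.1]
width: 10.1
grasp_force: 0.0
t: 15.75
ee_pos: [473.5, 243.1, 23.5]
orientation: [0.789, 3.04, 0.001]
ft_force: [-1.2, -1.9, 5.2]
width: 3.9
grasp_force: 30.0
[473.5 243.1  23.5] [472.96451631 242.70405742   0.        ] 2.634 3.9 [-1.2 -1.9  5.2]
[ 0.2 -8.6 -0. ] -0.04
[  0.1 -17.2  -0. ] -0.08
[ -0.4 -25.8  -0. ] -0.12
[ -1.2 -34.4  -0. ] -0.16
[ -2.3 -42.9  -0. ] -0.2
[ -3.8 -51.4  -0. ] -0.24
[ -5.6 -59.8  -0. ] -0.28
[ -7.8 -68.1  -0. ] -0.32
```

```bash
python3 -m creep '[{"translation":[0.2,-8.6,0],"angular":[0,0,-0.04],"jaw":0},{"translation":[0.1,-17.2,0],"angular":[0,0,-0.08],"jaw":0},{"translation":[-0.4,-25.8,0],"angular":[0,0,-0.12],"jaw":0},{"translation":[-1.2,-34.4,0],"angular":[0,0,-0.16],"jaw":0},{"translation":[-2.3,-42.9,0],"angular":[0,0,-0.2],"jaw":0},{"translation":[-3.8,-51.4,0],"angular":[0,0,-0.24],"jaw":0},{"translation":[-5.6,-59.8,0],"angular":[0,0,-0.28],"jaw":0},{"translation":[-7.8,-68.1,0],"angular":[0,0,-0.32],"jaw":0}]'
python3 arc.py -1.758 8 0.04
```

```text
t: 16.75
ee_pos: [447.2, 180.0, 23.5]
orientation: [0.293, 3.127, 0.002]
ft_force: [-1.1, 3.2, 5.0]
width: 3.8
grasp_force: 30.0
[447.2 180.   23.5] [446.65749271 179.36939848   0.        ] 2.955 3.8 [-1.1  3.2  5. ]
[ 0.2 -8.6 -0. ] -0.04
[  0.1 -17.2  -0. ] -0.08
[ -0.3 -25.8  -0. ] -0.12
[ -1.1 -34.4  -0. ] -0.16
[ -2.3 -42.9  -0. ] -0.2
[ -3.8 -51.4  -0.1] -0.24
[ -5.6 -59.8  -0.1] -0.28
[ -7.7 -68.1  -0.1] -0.32
```

Works well, so I'll repeat it.

```bash
python3 -m creep '[{"translation":[0.2,-8.6,0],"angular":[0,0,-0.04],"jaw":0},{"translation":[0.1,-17.2,0],"angular":[0,0,-0.08],"jaw":0},{"translation":[-0.4,-25.8,0],"angular":[0,0,-0.12],"jaw":0},{"translation":[-1.2,-34.4,0],"angular":[0,0,-0.16],"jaw":0},{"translation":[-2.3,-42.9,0],"angular":[0,0,-0.2],"jaw":0},{"translation":[-3.8,-51.4,0],"angular":[0,0,-0.24],"jaw":0},{"translation":[-5.6,-59.8,0],"angular":[0,0,-0.28],"jaw":0},{"translation":[-7.8,-68.1,0],"angular":[0,0,-0.32],"jaw":0}]'
python3 arc.py -1.438 8 0.0281
```

```text
t: 17.75
ee_pos: [441.9, 111.4, 23.5]
orientation: [-0.209, 3.134, 0.001]
ft_force: [-2.4, 2.7, 6.6]
width: 3.8
grasp_force: 30.0
[441.9 111.4  23.5] [441.60889999 110.97458708   0.        ] -3.008 3.8 [-2.4  2.7  6.6]
[ 0.2 -6.  -0. ] -0.028
[  0.2 -12.1  -0. ] -0.056
[  0.1 -18.1  -0. ] -0.084
[ -0.2 -24.2  -0. ] -0.112
[ -0.7 -30.2  -0. ] -0.141
[ -1.4 -36.2  -0. ] -0.169
[ -2.2 -42.2  -0. ] -0.197
[ -3.2 -48.2  -0. ] -0.225
```

```bash
python3 -m creep '[{"translation":[0.2,-6,0],"angular":[0,0,-0.028],"jaw":0},{"translation":[0.2,-12.1,0],"angular":[0,0,-0.056],"jaw":0},{"translation":[0.1,-18.1,0],"angular":[0,0,-0.084],"jaw":0},{"translation":[-0.2,-24.2,0],"angular":[0,0,-0.112],"jaw":0},{"translation":[-0.7,-30.2,0],"angular":[0,0,-0.141],"jaw":0},{"translation":[-1.4,-36.2,0],"angular":[0,0,-0.169],"jaw":0},{"translation":[-2.2,-42.2,0],"angular":[0,0,-0.197],"jaw":0},{"translation":[-3.2,-48.2,0],"angular":[0,0,-0.2245],"jaw":0}]'
python3 -m creep '[{"translation":[0,0,0],"angular":[0,0,0],"jaw":0},{"translation":[0,0,0],"angular":[0,0,0],"jaw":0},{"translation":[0,0,0],"angular":[0,0,0],"jaw":0.3},{"translation":[0,0,0],"angular":[0,0,0],"jaw":0.3},{"translation":[0,0,0],"angular":[0,0,0],"jaw":0.3},{"translation":[0,0,-30],"angular":[0,0,0],"jaw":0.3},{"translation":[0,0,-85],"angular":[0,0,0],"jaw":0.3},{"translation":[0,0,-120],"angular":[0,0,0],"jaw":0.3}]'
python3 arc.py -1.2135 0 0
python3 -m creep '[{"translation":[0,60,-120],"angular":[0,0,0],"jaw":0.3},{"translation":[0,120,-120],"angular":[0,0,0],"jaw":0.3},{"translation":[0,180,-120],"angular":[0,0,0],"jaw":0.3},{"translation":[0,240,-120],"angular":[0,0,0],"jaw":0.3},{"translation":[0,260,-120],"angular":[0,0,0],"jaw":0.3},{"translation":[0,260,-120],"angular":[0,0,0],"jaw":0.3},{"translation":[0,260,-120],"angular":[0,0,0],"jaw":0.3},{"translation":[0,260,-120],"angular":[0,0,0],"jaw":0.3}]'
python3 - <<'E'
from h import *
snap("top","t3");snap("side","s3")
im=cv2.imread("pics/t3.png")[140:275,205:305]; cv2.imwrite("pics/c3.png",cv2.resize(im,(440,594),interpolation=cv2.INTER_CUBIC))
E
```

```text
t: 18.75
ee_pos: [451.5, 64.1, 23.4]
orientation: [-0.559, 3.091, 0.001]
ft_force: [-1.8, 2.0, 7.9]
width: 3.7
grasp_force: 30.0
t: 19.75
ee_pos: [451.9, 64.0, 145.0]
orientation: [-0.557, 3.09, -0.0]
ft_force: [0.2, 0.2, 0.8]
width: 26.3
grasp_force: 0.0
[451.9  64.  145. ] [451.1207193   63.70380159   0.        ] -2.785 26.3 [0.2 0.2 0.8]
t: 20.75
ee_pos: [361.0, 306.3, 262.8]
orientation: [0.555, -3.092, 0.001]
ft_force: [0.2, -0.1, 0.2]
width: 26.2
grasp_force: 0.0
```

View pics/c3.png

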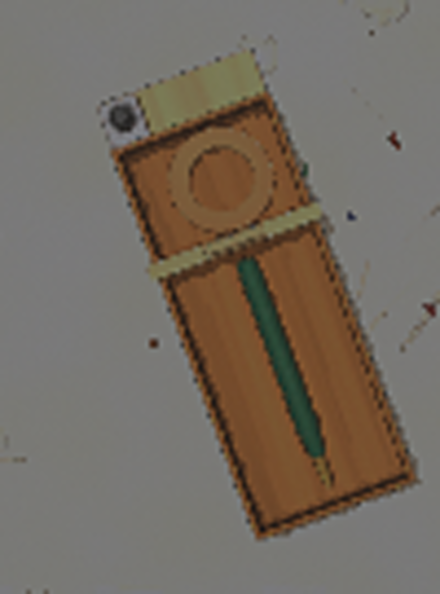

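```bash
cat > edge.py <<'E'
from h import *
I=ctrl.camera_info("top")
def edge(f,x,z,ya,yb,a,sgn):
    lab=cv2.cvtColor(cv2.imread(f),cv2.COLOR_BGR2LAB).astype(np.float32); lab=lab[...,1]+lab[...,2]  # chroma
    off=np.arange(-7,7.01,.25); ys=np.linspace(ya,yb,90); E=[]
    for y in ys:
        q=np.array([proj("top",tw(x+d,y,z,a),I) for d in off],np.float32)
        v=cv2.remap(lab,q[None,:,0],q[None,:,1],cv2.INTER_LINEAR)[0]*sgn
        g=np.maximum(np.diff(v),0)   # sgn so that value rises outwards->in
        g[g<g.max()*.3]=0; E.append((g*(off[1:]+off[:-1])/2).sum()/g.sum())
    E=np.array(E); k=np.ones(len(E),bool)
    for _ in range(4):
        p=np.polyfit(ys[k],E[k],1); r=E-np.polyval(p,ys); k=abs(r)<2.5*r[k].std()+.05
    print(f,x,"heading",round(a-p[0],4),"offset mid %.2f"%np.polyval(p,(ya+yb)/2),"rms %.2f n %d"%(r[k].std(),k.sum()))
B=-1.2135
edge("pics/t0.png",86,6,-250,-10,B,-1)
edge("pics/t0.png",-12,6,-250,-150,B,1)
edge("pics/t3.png",86,40,-250,-110,B,-1)
edge("pics/t3.png",-12,40,-250,-110,B,1)
edge("pics/t0.png",86,40,-160,-40,-2.0783,-1)
edge("pics/t0.png",-12,40,-250,-40,-2.0783,1)
E
python3 edge.py
```

```text
pics/t0.png 86 heading -1.2142 offset mid -1.14 rms 0.48 n 90
pics/t0.png -12 heading -1.2135 offset mid -1.31 rms 0.50 n 89
pics/t3.png 86 heading -1.2115 offset mid -1.78 rms 0.68 n 90
pics/t3.png -12 heading -1.2116 offset mid 1.31 rms 0.61 n 87
pics/t0.png 86 heading -2.0752 offset mid -1.61 rms 0.46 n 87
pics/t0.png -12 heading -2.0817 offset mid 0.15 rms 0.74 n 85
```

View pics/s3.png

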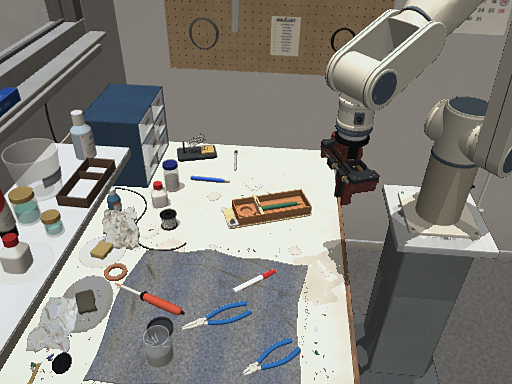

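The tray is aligned with the board to about 0.003 rad. The cutter is in the long bay, the roll in the short one, and the arm is clear, so I'll hand in.

```bash
python3 -c "
from workcell import ctrl
print(ctrl.close_job())"
```

```text
the job is handed in; nothing more can be done
None
```

The job is handed in: the divider is at its stop, the cutter lies flat and lengthwise in the long bay, the roll is in the short bay, and the tray sits over its board to about 0.003 rad; I didn't touch the marker or the brush, and it took about 21 s of the 67 s.

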